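# Refit a valve knob on its D-spindle and close the valve

## Task

The black knob of the gas control box has come off after servicing and lies in the white tray: put it back on the bare D-shaped spindle, feeling gently for the angle at which the flats agree, and press it straight down until it snaps fully home, then leave the valve closed, with the knob's pointer nose at the red line. Never push so hard that the sprung spindle sinks in by more than 2 mm (about 16 N), touch the box and its spindle only with the knob and not with the gripper, and leave the other things on the bench and in the tray where they are.

Things in the scene. Friction and masses are not known exactly. Their poses are not given: they have to be found in the camera images.
- knob_center (a point): Centre (22 mm above the underside) of the black bar knob, loose and upright in the tray, bore down, 50 to 100 g. 44 mm tall; body 48 mm long (x from -24 to +24 mm), 32 mm wide between flat parallel sides at y = +-16 mm, to be gripped there; a tapered pointer nose with a white line goes on along +x to x = 38 mm. z is up.
- knob_foot (a point): Centre of the knob's underside, 22 mm below its centre, at the mouth of the bore; axes as the knob's. The bore is 24.5 mm deep; its flat is on the +x side, 3.7 mm from the axis, the round side has about 1 mm of play. A lip at the mouth clicks over two spring balls in the spindle. Let go before it is home, the knob tips over towards its nose.
- knob_nose (a point): Tip of the knob's pointer nose at the level of its underside, 38 mm along +x from the knob's axis.
- seat (a point): On the spindle's vertical axis, at the top of the collar on which the knob's underside rests when fully home; 4 mm above the box's flat top. Axes are the box's. From here up stands the brass D-section, 16 mm across, 18 mm tall, with one flat 3 mm from the axis. Spring balls in it resist the lip (push 6 to 9 N) until the underside is about 4 mm above this point, then pull it down.
- shoulder (a point): On the spindle's axis, at the top of the D-section, 18 mm above the seat; axes are the box's. A round pilot pin, 5.2 mm across, tapered, stands 5 mm higher and enters the bore at any angle. The knob's underside then rests on this shoulder until the flats agree to about 0.1 rad, when it drops freely about 5 mm, down to the spring balls.
- closed_mark (a point): Inner end of the red line on the box's top, below the tip of the nose when the fitted knob points at closed: 38 mm from the spindle's axis, in the box's frame in the direction -0.785 rad (between +x and -y). The spindle's flat faces where the fitted nose points. It starts open by an unmeasured 0.2 to 1.65 rad anticlockwise from above; stops at closed and at 1.85 rad (green).
- gas_box: White gas control box, fixed, 260 (x) by 200 (y) by 80 mm tall; origin at the centre of its underside; the spindle's axis is at x = -30, y = 0 mm. The spindle turns with about 0.08 N m of friction and stays where left; pushed, it sinks 1 mm per 8 N and springs back. A round gauge (54 mm across, 22 mm high) stands on top at x = 92, y = 55 mm.
- tray: White open tray, fixed, 260 (x) by 200 (y) mm, walls 18 mm tall, floor and walls 4 mm thick; origin at the centre of its underside.
- wash_bottle: Bystander: white squeeze bottle, 68 mm across, 165 mm tall plus bent spout; origin at the centre of its underside.
- reagent: Bystander: clear glass bottle with blue cap, 72 mm across, 160 mm tall; origin at the centre of its underside.
- beaker: Bystander: open glass beaker, 70 mm across, 90 mm tall; origin at the centre of its underside.
- jar: Bystander: amber glass jar, 60 mm across, 90 mm tall; origin at the centre of its underside.
- screwdriver: Bystander: screwdriver 160 mm long lying in the tray; origin at the middle of the handle or shaft, on its underside.
- washer: Bystander: brass ring 32 mm across, 4 mm thick, lying in the tray; origin at the centre of its underside.
- blue_cap: Bystander: blue screw cap, 36 mm across, 18 mm tall, lying in the tray; origin at the centre of its underside.
Not all that is in view belongs to the job. Leave any purple or turquoise look-alike of the part that bears knob_center alone.

How it is judged:
By the outcome, as a careful person would: the job done as asked, in the order asked, and still so for the second after the job is handed in, with the robot touching nothing.
It also fails if it takes over 72 s, if anything falls off the work surface, if the arm or the gripper's body presses on something with over 40 N, if the wrist force passes 120 N, or if a joint passes its speed limit or range.

## Robot

A 6-joint arm with a two-finger parallel gripper is mounted at the origin on the work surface. World frame = base frame: x ahead of the robot, y to its left, z up, the work surface at z = 0. Lengths are in m, angles in rad, forces in N, time in s.
With the tool pointing down it reaches from about 0.275 to 0.825 m from the base axis. Payload 5.2 kg.
Tool frame: the origin (TCP) lies at the very end of the fingers, on their centre line; the grasp point (between the pads) lies 19 mm behind it (pinch_z is the distance from the TCP to the grasp point, in m); z points along the fingers, y is the direction in which the jaws open and shut (so a half turn about z gives the same grasp; the last joint's range is limited). The gripper opens to 93 mm and grips with 3 to 60 N. Pads are 15 mm wide; open, the fingers measure 128 mm over their backs; the gripper's body (75 mm by 188 mm) begins 65 mm behind the grasp point.
Start: joints at [-1.422, 0.259, 1.535, -0, 1.348, -0.203], TCP at [0.19, -0.516, 0.219] pointing down, gripper open.
Joint ranges: [-3.14, 3.14], [-0.91, 2.08], [0.19, 2.58], [-1.22, 4.36], [0.22, 2.71], [-3.12, 3.12]. Speed limits (rad/s): [2.57, 2.57, 3.14, 3.14, 3.14, 3.14].

## Interface

Orientations are given as a 3x3 rotation matrix whose columns are the frame's x, y, z axes.
In Python, from bench import * gives the robot as it stands. The module is installed in compiled form; this text tells all that it offers.
- The arm moves only by the tool play_rows, never from a script. Its arguments are lists of equal length, an entry for each row: "dp": the shift along the world's x, y, z in cm, a list of three; "dr": the turn, a rotation vector about the world's x, y, z in degrees, a list of three; "fingers": the finger opening in cm, from 0 to 9.3. A call has 1 to 20 rows; each row is the pose to reach, as a shift and turn from the pose measured when the call began; what a row does not reach only later rows make up. A row lasts 1/10 s, in which the tool goes at most 50 mm and 8.59 degrees, less where a joint would pass 70% of its speed; a pose out of reach is approached as far as the arm can. A call with a gripper value outside its range is refused whole. The fingers move at their own pace and stop on an object; "squeeze" is the grip in N (left out, the last holds). Time passes only in rows, so rows that repeat a pose let the fingers close. It gives the time, the measured TCP pose, the force and the opening at its end, in the units of the state.
- get_state(): the state, without advancing time (a new reading comes with each control period).
- read_camera(name): name is "side" or "top" or "wrist"; returns a dict with "img" (480x640x3 uint8, red, green, blue), "range_z" (480x640 float32, m along the optical axis (not along the pixel's ray), 0 where there is no reading), "intrinsics" (3x3 intrinsics, pixels), "R" (3x3) and "t" (3): a world point X has camera coordinates R X + t. Camera axes: x right, y down, z forward; pixel columns grow to the right and rows downward; lengths in m; the calibration is good to about 2 mm. A picture is of the moment at which its call begins.
- job_done(): hands the job in, once; it reports no verdict.
The state is a dict: "time": time; "joint_pos": joint angles; "joint_vel": joint speeds; "joint_torque": joint torques, N m; "eef_pos": TCP position; "tcp_rot": TCP orientation; "contact_force": force on the tool from outside, world axes, zero at the start; "wrist_torque": the same for the moment, N m; "opening": opening from 0.0 (shut) to 1.0 (fully open).
Only numpy, scipy, OpenCV 4.12 (cv2) and the standard library are available. Lean on these libraries where they do the work, as an engineer would, in place of code of your own. Each camera call takes 0.05 s, during which the arm holds its last target. There are 200 camera calls.

## Working session

There is one attempt and no reset: what is moved stays moved. The work goes in short steps, Python scripts to look and compute and a tool call to move; the robot and the scene stay as the last step left them, time stands still between calls to the robot, and variables do not carry over. Pictures are saved under pics/ and viewed, about 8 in all and at most 12, crops included, and the job is handed in when it is done.

Besides the shell and the picture viewer there is one more tool, called after ">>>" as name(argument=value, ...) on one line, values as JSON. play_rows: Moves the arm, as the interface text tells. Its arguments: {"type":"object","properties":{"dp":{"type":"array","items":{"type":"array","items":{"type":"number"}}},"dr":{"type":"array","items":{"type":"array","items":{"type":"number"}}},"fingers":{"type":"array","items":{"type":"number"}},"squeeze":{"type":"number"}},"required":["dp","dr","fingers"]}

```bash
mkdir -p pics; cat > h.py <<'E'
from bench import *
import numpy as np, cv2
def cam(n,save=None):
    c=read_camera(n)
    if save: cv2.imwrite('pics/'+save,c['img'][:,:,::-1])
    return c
def ray(c,u,v,z):
    K,R,t=c['intrinsics'],c['R'],c['t']
    d=R.T@np.linalg.solve(K,[u,v,1.]); o=-R.T@t
    return o+d*(z-o[2])/d[2]
def pix(c,X):
    p=c['intrinsics']@(c['R']@np.asarray(X)+c['t']); return p[:2]/p[2]
def cloud(c):
    v,u=np.mgrid[0:480,0:640]; z=c['range_z']
    p=np.stack([u,v,np.ones_like(u)],-1)@np.linalg.inv(c['intrinsics']).T*z[...,None]
    return (p-c['t'])@c['R']
E
python3 - <<'E'
from h import *
for n in('top','side'):
    c=cam(n,n+'1.png'); print(n,-c['R'].T@c['t'],c['R'][2],c['intrinsics'][0,0])
s=get_state();print(s['contact_force'],s['tcp_rot'],s['time'])
E
```

```text
top [0.48290253 0.10318473 1.21057728] [ 0.05097621 -0.01829173 -0.99853234] 514.2346747842207
side [0.48179718 0.67121829 0.79921254] [ 0.07500497 -0.62356784 -0.77816284] 447.51345242605333
[-0.07926014  0.18727396  0.02454923] [[ 9.38759614e-01  3.44572662e-01 -2.59269657e-04]
 [ 3.44572624e-01 -9.38758310e-01  1.59480206e-03]
 [ 3.06133645e-04 -1.58647299e-03 -9.99998695e-01]] 0.1
```

View pics/top1.png

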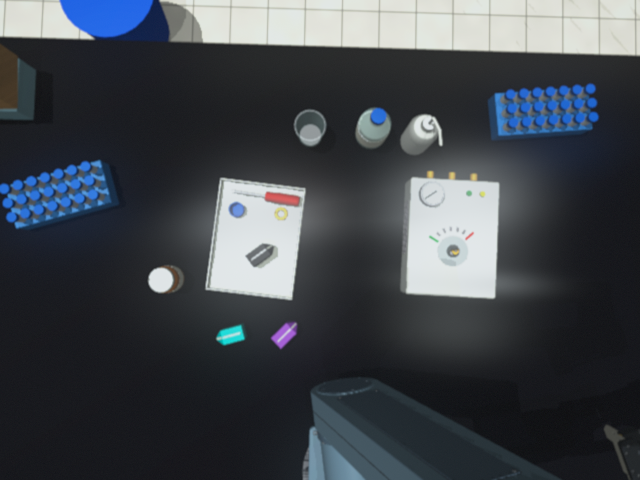

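View pics/side1.png

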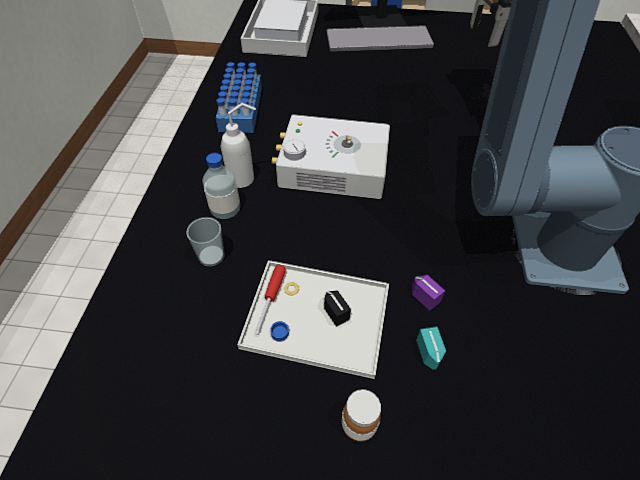

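The top view shows the black knob at (262,254) in the tray, and the box centre at about (452,238). The spindle is at (453,251), the red line at (470,236) and the green line at (432,238). The purple and turquoise look-alikes are outside the tray.

```bash
python3 - <<'E'
from h import *
c=cam('top'); P=cloud(c); im=c['img'].astype(int)
def rect(m):
    q=P[m][:,:2].astype(np.float32); return cv2.minAreaRect(q),len(q)
v,u=np.mgrid[0:480,0:640]
bx=(abs(P[...,2]-.08)<.008)&(u>395)&(u<505)&(v>165)&(v<305)
print('box',rect(bx),np.median(P[bx][:,2]))
q=cv2.boxPoints(rect(bx)[0]);print(q)
kn=(im.max(2)<110)&(u>240)&(u<282)&(v>232)&(v<275)&(P[...,2]>.03)
print('knob',rect(kn),P[kn].mean(0),np.percentile(P[kn][:,2],[5,50,95]))
sp=(P[...,2]>.09)&(u>435)&(u<470)&(v>235)&(v<268)
print('spindle',P[sp].mean(0),P[sp][:,2].max(),sp.sum(), np.argwhere(sp).mean(0))
R=(im[...,0]>150)&(im[...,1]<90)&(u>455)&(u<480)&(v>225)&(v<245)
for a in np.argwhere(R): print(a,ray(c,a[1],a[0],.08).round(4))
a=cv2.resize(c['img'][225:285,225:295],None,fx=6,fy=6,interpolation=2)
b=cv2.resize(c['img'][220:280,420:490],None,fx=6,fy=6,interpolation=2)
s=cam('side'); d=cv2.resize(s['img'][280:340,315:365],None,fx=4,fy=4,interpolation=2)
e=cv2.resize(s['img'][120:165,320:375],None,fx=5,fy=5,interpolation=2)
o=np.zeros((600,800,3),np.uint8);o[:360,:400]=a[:,:400];o[:360,400:]=b[:,:400];o[360:600,:200]=d;o[360:585,250:525]=e
cv2.imwrite('pics/crop1.png',o[:,:,::-1])
E
```

```text
box (((0.5440322160720825, -0.20529183745384216), (0.20092985033988953, 0.26046988368034363), 88.3496322631836), 9873) 0.08050125435247127
[[ 0.41095787 -0.30196428]
 [ 0.6713197  -0.30946591]
 [ 0.67710656 -0.10861939]
 [ 0.4167447  -0.10111776]]
knob (((0.4922995865345001, 0.2166426181793213), (0.02217627875506878, 0.055921945720911026), 56.37199401855469), 61) [0.49410029 0.21269098 0.04499226] [0.03318671 0.04624681 0.05137274]
spindle [ 0.50902741 -0.17896318  0.18942852] 1.2105772766285754 50 [250.7  454.22]
```

View pics/crop1.png

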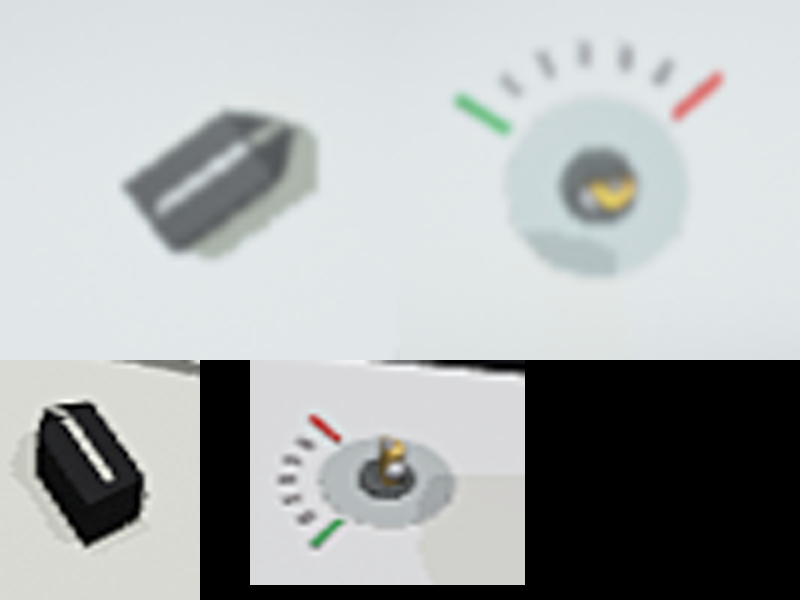

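The crops show the knob's nose pointing up and to the right in the top image. The gauge position fixes box +x as close to world +x (yaw about -1.65°), which puts the spindle near (0.514, -0.204).

```bash
python3 - <<'E'
from h import *
c=cam('top'); im=c['img'].astype(int)
# white line ends and body corners (top plane 0.048)
A=ray(c,225+158/6,225+208/6,.048);B=ray(c,225+250/6,225+150/6,.048)
print(A,B,np.degrees(np.arctan2(*(B-A)[1::-1])))
q=[ray(c,225+a/6,225+b/6,.048) for a,b in((122,187),(225,110),(275,180),(180,252))]
print(np.array(q).round(4)); print(np.mean(q,0))
d=q[1]-q[0]+q[2]-q[3];print(np.degrees(np.arctan2(d[1],d[0])))
print('red',ray(c,420+676/6-400/6,220+118/6,.08),'spindle base',ray(c,420+(598-400)/6,220+185/6,.084))
s=get_state();print(s['eef_pos'])
E
```

```text
[0.48269464 0.24121685 0.048     ] [0.50526269 0.20737355 0.048     ] -56.303065933526455
[[0.4903 0.2549 0.048 ]
 [0.5201 0.2172 0.048 ]
 [0.4942 0.1977 0.048 ]
 [0.4664 0.2325 0.048 ]]
[0.49273797 0.22557138 0.048     ]
-51.53931032025009
red [ 0.53779733 -0.23495916  0.08      ] spindle base [ 0.51231384 -0.20520689  0.084     ]
[ 0.18949764 -0.51608453  0.21826485]
```

>>> play_rows(dp=[[5,4,1],[9,8.5,1],[12,13,1],[14,17.5,1],[16,22,1],[18,26.5,1],[20,31,1],[22,35.5,1],[24,40,1],[26,44.5,1],[28,49,1],[29,53.5,0],[29.5,58,0],[30,62.5,-1],[30,67,-2],[30,71,-2],[30,74.2,-2],[30,74.2,-2],[30,74.2,-2],[30,74.2,-2]], dr=[[0,0,-6],[0,0,-12],[0,0,-18],[0,0,-24],[0,0,-30],[0,0,-36],[0,0,-42],[0,0,-48],[0,0,-54],[0,0,-60],[0,0,-66],[0,0,-72],[0,0,-74],[0,0,-74],[0,0,-74],[0,0,-74],[0,0,-74],[0,0,-74],[0,0,-74],[0,0,-74]], fingers=[6.5,6.5,6.5,6.5,6.5,6.5,6.5,6.5,6.5,6.5,6.5,6.5,6.5,6.5,6.5,6.5,6.5,6.5,6.5,6.5], squeeze=35)

```text
time: 2.25
eef_pos: [0.4895, 0.225, 0.1982]
tcp_rot: [[0.589, -0.808, 0.001], [-0.808, -0.589, -0.0], [0.001, -0.0, -1.0]]
contact_force: [-0.3, -0.4, -0.0]
opening: 0.701
```

```bash
python3 - <<'E'
from h import *
s=get_state();print(s['time'],s['eef_pos'],s['tcp_rot'],s['joint_pos'],s['contact_force'])
c=cam('wrist','w1.png');print(c['R'],c['t'],c['intrinsics'][0,0])
print(pix(c,[.4927,.2256,.048]),pix(c,s['eef_pos']))
E
```

```text
2.25 [0.48952518 0.22497289 0.19818441] [[ 5.89484147e-01 -8.07779738e-01  5.78781074e-04]
 [-8.07779781e-01 -5.89484333e-01 -2.14892335e-04]
 [ 5.14768049e-04 -3.40852025e-04 -9.99999809e-01]] [ 2.23881270e-01  2.52917896e-01  1.59406698e+00 -3.51394553e-04
  1.29409116e+00  2.73514956e+00] [-0.30098873 -0.41418056 -0.01935908]
[[-8.06817999e-01 -5.90799868e-01 -4.81291380e-04]
 [-5.72397262e-01  7.81484464e-01  2.48280904e-01]
 [-1.46308204e-01  2.00592992e-01 -9.68687959e-01]] [0.52712482 0.08062107 0.39671074] 379.496215026072
[320.40006685 219.88997514] [322.95114597 289.51346137]
```

View pics/w1.png

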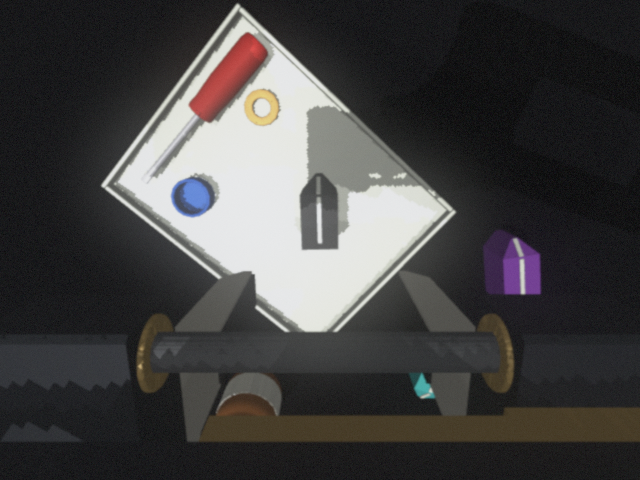

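The wrist view shows the knob nose-up, with its top between about (301,249) and (338,249) and the white line at x≈319. Both sides have room for the fingers.

```bash
python3 - <<'E'
from h import *
s=get_state();c=cam('wrist'); im=c['img'].astype(int); R=s['tcp_rot']
g=im.max(2); roi=np.zeros(g.shape,bool); roi[165:255,290:350]=1
for r in range(195,250,6):
    row=g[r,290:350]; d=np.where(row<95)[0]+290; w=np.where((row>140)&(np.arange(290,350)>308)&(np.arange(290,350)<330))[0]+290
    L=ray(c,d.min()-.5,r,.048);Rr=ray(c,d.max()+.5,r,.048)
    m=(L+Rr)/2-s['eef_pos']; wl=ray(c,w.mean(),r,.048)-s['eef_pos'] if len(w) else np.zeros(3)
    print(r,d.min(),d.max(),'mid tool',(R.T@m)[:2].round(4),'w',(np.linalg.norm(L-Rr)).round(4),'line',(R.T@wl)[:2].round(4))
col=g[:,312:317].mean(1); print(col[240:256].round())
E
```

```text
195 301 336 mid tool [ 0.0226 -0.0045] w 0.0302 line [0. 0.]
201 301 336 mid tool [ 0.0175 -0.0045] w 0.0303 line [ 0.0175 -0.0045]
207 302 336 mid tool [ 0.0124 -0.0041] w 0.0296 line [ 0.0124 -0.0045]Traceback (most recent call last):
  File "<stdin>", line 6, in <module>
    return umr_minimum(a, axis, None, out, keepdims, initial, where)
ValueError: zero-size array to reduction operation minimum which has no identity
```

```bash
python3 - <<'E'
from h import *
s=get_state();c=cam('wrist'); im=c['img'].astype(int); R=s['tcp_rot']
g=im.max(2)
print(g[228,292:348]); print(g[236:262,308])
f=lambda u,v:(R.T@(ray(c,u,v,.048)-s['eef_pos']))[:2].round(4)
for r in range(198,250,5):
    w=np.clip(g[r,311:328]-110,0,None).astype(float); u=(w*np.arange(311,328)).sum()/max(w.sum(),1)
    d=np.where(g[r,290:350]<130)[0]+290
    print(r,u.round(2),f(u,r),d.min(),d.max())
for v in range(244,254,2): print(v,f(310,v))
E
```

```text
[232 233 233 232 230 226 223 218 195 145 112 104 102  99 101 100 102  98
  99  98 101  99 100 101 125 185 222 230 225 187 132 101  98  97  96  97
  98  97  98  96  97  94  97  95  96 109 137 151 152 154 154 153 153 157
 175 211]
[102 103 102 102 100 102 101 100 102 101 100 100 102 131 190 226 231 233
 232 232 232 232 232 233 232 232]
198 318.28 [ 0.0201 -0.0047] 300 337
203 318.09 [ 0.0158 -0.0048] 301 337
208 318.61 [ 0.0116 -0.0044] 301 337
213 318.63 [ 0.0073 -0.0044] 301 337
218 318.79 [ 0.0029 -0.0043] 301 337
223 318.95 [-0.0014 -0.0041] 302 337
228 319.05 [-0.0058 -0.0041] 302 337
233 319.2 [-0.0102 -0.004 ] 302 337
238 319.42 [-0.0147 -0.0038] 302 337
243 319.38 [-0.0192 -0.0038] 302 337
248 326.33 [-0.0237  0.0022] 303 337
244 [-0.0201 -0.0119]
246 [-0.0219 -0.012 ]
248 [-0.0237 -0.012 ]
250 [-0.0255 -0.012 ]
252 [-0.0273 -0.012 ]
```

>>> play_rows(dp=[[0.3,0.3,-4],[0.3,0.3,-8],[0.3,0.3,-12],[0.3,0.3,-15],[0.3,0.3,-17],[0.3,0.3,-18.2],[0.3,0.3,-18.4],[0.3,0.3,-18.4],[0.3,0.3,-18.4],[0.3,0.3,-18.4],[0.3,0.3,-18.4],[0.3,0.3,-18.4],[0.3,0.3,-18.4],[0.3,0.3,-18.4],[0.3,0.3,-18.4]], dr=[[0,0,1.4],[0,0,1.4],[0,0,1.4],[0,0,1.4],[0,0,1.4],[0,0,1.4],[0,0,1.4],[0,0,1.4],[0,0,1.4],[0,0,1.4],[0,0,1.4],[0,0,1.4],[0,0,1.4],[0,0,1.4],[0,0,1.4]], fingers=[6.5,6.5,6.5,6.5,6.5,6.5,6.5,6.5,2.5,2.5,2.5,2.5,2.5,2.5,2.5], squeeze=35)

```text
time: 3.9
eef_pos: [0.493, 0.2278, 0.0147]
tcp_rot: [[0.608, -0.794, 0.001], [-0.794, -0.608, 0.0], [0.001, -0.001, -1.0]]
contact_force: [-0.6, -0.3, 4.8]
opening: 0.344
```

>>> play_rows(dp=[[0,0,3],[0,0,7],[0,0,11],[0,-3,15],[0,-7,18],[-1,-11,18.5],[-2,-15,18.5],[-3,-19,18.5],[-4,-23,18.5],[-4,-27,18.5],[-4,-31,18.5],[-4,-35,18.5],[-4,-39,18.5],[-4,-42,18.5],[-4,-43.7,18.5],[-4,-43.7,18.5],[-4,-43.7,18.5],[-4,-43.7,18.5]], dr=[[0,0,0],[0,0,0],[0,0,0],[0,0,5],[0,0,10],[0,0,15],[0,0,20],[0,0,25],[0,0,30],[0,0,36],[0,0,42],[0,0,47],[0,0,52],[0,0,57],[0,0,57],[0,0,57],[0,0,57],[0,0,57]], fingers=[2.5,2.5,2.5,2.5,2.5,2.5,2.5,2.5,2.5,2.5,2.5,2.5,2.5,2.5,2.5,2.5,2.5,2.5])

```text
time: 5.7
eef_pos: [0.4529, -0.2078, 0.1996]
tcp_rot: [[0.997, 0.078, 0.0], [0.078, -0.997, 0.002], [0.0, -0.002, -1.0]]
contact_force: [-0.4, 0.2, -0.7]
opening: 0.343
```

```bash
python3 - <<'E'
from h import *
s=get_state();print(s['contact_force'],s['eef_pos'],s['joint_pos'].round(2) if hasattr(s['joint_pos'],'round') else s['joint_pos'])
c=cam('wrist','w2.png'); P=cloud(c)
p=pix(c,[.513,-.2047,.1]).astype(int);print(p)
x0,y0=max(p[0]-60,0),max(p[1]-60,0)
o=np.zeros((480,800,3),np.uint8); o[:,:320]=cv2.resize(c['img'],(320,240))[:, :].repeat(2,0)[:480] if 0 else 0
o[:240,:320]=cv2.resize(c['img'],(320,240)); k=cv2.resize(c['img'][y0:y0+120,x0:x0+120],(480,480),interpolation=2); o[:,320:]=k
cv2.imwrite('pics/w2c.png',o[:,:,::-1]);print(x0,y0)
E
```

```text
[-0.44993465  0.19374795 -0.65432953] [ 0.45285001 -0.20777537  0.19960154] [-0.66  0.18  1.68  0.    1.28  0.84]
[326 150]
266 90
```

View pics/w2c.png

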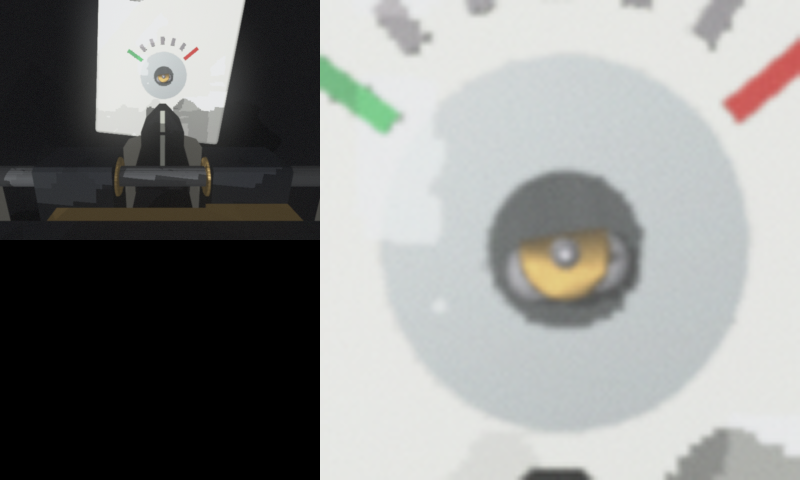

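The wrist view shows the D-section with its flat facing image-up, tilted slightly left (edge from (522,243) to (610,230) in the crop). The pin is at (565,250) and the collar's centre at about (564,248). Next I compute the spindle position and flat angle.

```bash
python3 - <<'E'
from h import *
s=get_state();c=cam('wrist');R=s['tcp_rot']
f=lambda x,y,z:ray(c,266+(x-320)/4-.375,90+y/4-.375,z)
a=f(522,243,.102);b=f(610,230,.102);e=b-a
print('flat normal deg',np.degrees(np.arctan2(e[0],-e[1])), np.linalg.norm(e))
S=[f(565,252,.107),f(564.5,248,.084),f(564,243,.08)];print(np.array(S).round(4))
print('tool yaw',np.degrees(np.arctan2(R[1,0],R[0,0])))
# white line on knob, tool frame
g=c['img'].max(2).astype(int)
fx=lambda u,v:(R.T@(ray(c,u,v,s['eef_pos'][2]+.034)-s['eef_pos']))[:2].round(4)
for r in range(218,276,8):
    w=np.clip(g[r,310:342]-100,0,None).astype(float);u=(w*np.arange(310,342)).sum()/max(w.sum(),1);print(r,u.round(1),fx(u,r))
red=f(735,112,.08);print('red',red, 'flatness',[np.degrees(np.arctan2(*(red-q)[1::-1])) for q in S])
print(np.linalg.norm((red-S[1])[:2]))
E
```

```text
flat normal deg 12.788862188976848 0.015079940261428516
[[ 0.5117 -0.2051  0.107 ]
 [ 0.5115 -0.2051  0.084 ]
 [ 0.5123 -0.2049  0.08  ]]
tool yaw 4.49470949266292
218 341.0 [0.0406 0.0066]
226 324.5 [0.0376 0.0007]
234 324.5 [0.0347 0.0007]
242 324.6 [0.0317 0.0007]
250 324.6 [0.0287 0.0008]
258 324.7 [0.0256 0.0008]
266 0.0 [ 0.0223 -0.1188]
274 324.7 [0.0194 0.0008]
red [ 0.53772221 -0.23377072  0.08      ] flatness [np.float64(-47.73730203858453), np.float64(-47.617982103155626), np.float64(-48.59356486408874)]
0.03884812586810848
```

>>> play_rows(dp=[[2,0.3,0],[4,0.3,0],[5.5,0.3,-1],[5.9,0.3,-3],[5.95,0.3,-5],[5.95,0.3,-6.5],[5.95,0.3,-7.3],[5.95,0.3,-7.4],[5.95,0.3,-7.4],[5.95,0.3,-7.4],[5.95,0.3,-7.4]], dr=[[0,0,2],[0,0,4],[0,0,6],[0,0,8],[0,0,8.3],[0,0,8.3],[0,0,8.3],[0,0,8.3],[0,0,8.3],[0,0,8.3],[0,0,8.3]], fingers=[2.5,2.5,2.5,2.5,2.5,2.5,2.5,2.5,2.5,2.5,2.5])

```text
time: 6.9
eef_pos: [0.513, -0.2052, 0.1268]
tcp_rot: [[0.975, 0.222, 0.002], [0.222, -0.975, 0.001], [0.002, -0.0, -1.0]]
contact_force: [0.3, -0.5, -0.1]
opening: 0.344
```

```bash
python3 - <<'E'
from h import *
s=get_state();print(s['contact_force'],s['wrist_torque'],s['eef_pos'])
c=cam('side')
p=pix(c,[.512,-.205,.115]).astype(int);print(p,pix(c,[.512,-.205,.107]),pix(c,[.512,-.205,.084]))
cv2.imwrite('pics/s2.png',cv2.resize(c['img'][p[1]-40:p[1]+40,p[0]-40:p[0]+40],(560,560),interpolation=2)[:,:,::-1])
E
```

```text
[ 0.28319392 -0.46950033 -0.09556292] [-0.05452835 -0.00982096  0.02046635] [ 0.51303126 -0.20515065  0.12675361]
[347 132] [347.36836532 134.69189431] [346.82086479 142.17068462]
```

View pics/s2.png

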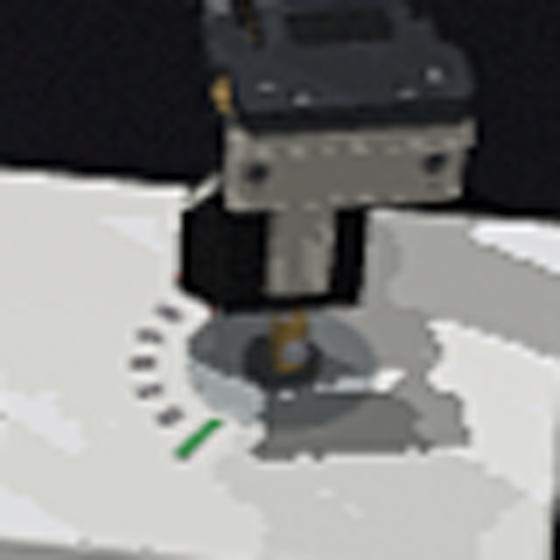

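The side view shows the knob hanging above the spindle, with the finger ending above its underside. I descend gently from here.

>>> play_rows(dp=[[0,0,-0.3],[0,0,-0.6],[0,0,-0.8],[0,0,-1.0],[0,0,-1.1],[0,0,-1.2],[0,0,-1.3],[0,0,-1.35],[0,0,-1.4],[0,0,-1.45],[0,0,-1.45],[0,0,-1.45]], dr=[[0,0,0],[0,0,0],[0,0,0],[0,0,0],[0,0,0],[0,0,0],[0,0,0],[0,0,0],[0,0,0],[0,0,0],[0,0,0],[0,0,0]], fingers=[2.5,2.5,2.5,2.5,2.5,2.5,2.5,2.5,2.5,2.5,2.5,2.5])

```text
time: 8.15
eef_pos: [0.5129, -0.2051, 0.1121]
tcp_rot: [[0.975, 0.222, 0.001], [0.222, -0.975, 0.001], [0.002, -0.001, -1.0]]
contact_force: [0.1, -0.1, -0.9]
opening: 0.342
```

>>> play_rows(dp=[[0,0,-0.05],[0,0,-0.1],[0,0,-0.1],[0,0,-0.1]], dr=[[0,0,0],[0,0,0],[0,0,0],[0,0,0]], fingers=[2.5,2.5,2.5,2.5])

```text
time: 8.55
eef_pos: [0.5129, -0.2051, 0.1111]
tcp_rot: [[0.975, 0.222, 0.001], [0.222, -0.975, 0.001], [0.002, -0.001, -1.0]]
contact_force: [0.8, 0.2, -0.5]
opening: 0.345
```

>>> play_rows(dp=[[0,0,-0.05],[0,0,-0.1],[0,0,-0.1],[0,0,-0.1]], dr=[[0,0,0],[0,0,0],[0,0,0],[0,0,0]], fingers=[2.5,2.5,2.5,2.5])

```text
time: 8.95
eef_pos: [0.5129, -0.2051, 0.1101]
tcp_rot: [[0.975, 0.222, 0.001], [0.222, -0.975, 0.001], [0.002, -0.001, -1.0]]
contact_force: [-0.2, 1.5, -0.7]
opening: 0.344
```

>>> play_rows(dp=[[0,0,-0.05],[0,0,-0.1],[0,0,-0.15],[0,0,-0.15],[0,0,-0.15]], dr=[[0,0,0],[0,0,0],[0,0,0],[0,0,0],[0,0,0]], fingers=[2.5,2.5,2.5,2.5,2.5])

```text
time: 9.45
eef_pos: [0.5129, -0.2051, 0.1086]
tcp_rot: [[0.975, 0.222, 0.001], [0.222, -0.975, 0.001], [0.002, -0.001, -1.0]]
contact_force: [-0.8, 0.1, -0.4]
opening: 0.34
```

The knob has passed the shoulder without force, so the flats agree. Next are the spring balls.

>>> play_rows(dp=[[0,0,-0.05],[0,0,-0.1],[0,0,-0.1],[0,0,-0.1]], dr=[[0,0,0],[0,0,0],[0,0,0],[0,0,0]], fingers=[2.5,2.5,2.5,2.5])

```text
time: 9.85
eef_pos: [0.5129, -0.2051, 0.1075]
tcp_rot: [[0.975, 0.222, 0.001], [0.222, -0.975, 0.001], [0.002, -0.001, -1.0]]
contact_force: [0.4, -0.2, -1.4]
opening: 0.34
```

>>> play_rows(dp=[[0,0,-0.05],[0,0,-0.1],[0,0,-0.1],[0,0,-0.1]], dr=[[0,0,0],[0,0,0],[0,0,0],[0,0,0]], fingers=[2.5,2.5,2.5,2.5])

```text
time: 10.25
eef_pos: [0.5129, -0.205, 0.1066]
tcp_rot: [[0.975, 0.222, 0.001], [0.222, -0.975, 0.001], [0.002, -0.001, -1.0]]
contact_force: [-0.2, -0.5, 0.1]
opening: 0.343
```

>>> play_rows(dp=[[0,0,-0.05],[0,0,-0.1],[0,0,-0.1],[0,0,-0.1]], dr=[[0,0,0],[0,0,0],[0,0,0],[0,0,0]], fingers=[2.5,2.5,2.5,2.5])

```text
time: 10.65
eef_pos: [0.5129, -0.2049, 0.1056]
tcp_rot: [[0.975, 0.222, 0.001], [0.222, -0.975, 0.001], [0.002, -0.001, -1.0]]
contact_force: [0.3, 1.3, 1.4]
opening: 0.343
```

>>> play_rows(dp=[[0,0,-0.05],[0,0,-0.05],[0,0,-0.05]], dr=[[0,0,0],[0,0,0],[0,0,0]], fingers=[2.5,2.5,2.5])

```text
time: 10.95
eef_pos: [0.5129, -0.2048, 0.1051]
tcp_rot: [[0.975, 0.222, 0.001], [0.222, -0.975, 0.001], [0.002, -0.001, -1.0]]
contact_force: [-0.1, 1.6, 2.6]
opening: 0.347
```

>>> play_rows(dp=[[0,0,-0.05],[0,0,-0.05],[0,0,-0.05]], dr=[[0,0,0],[0,0,0],[0,0,0]], fingers=[2.5,2.5,2.5])

```text
time: 11.25
eef_pos: [0.513, -0.2047, 0.1047]
tcp_rot: [[0.975, 0.222, 0.002], [0.222, -0.975, 0.002], [0.002, -0.001, -1.0]]
contact_force: [0.1, 1.8, 2.4]
opening: 0.346
```

>>> play_rows(dp=[[0,0.02,-0.05],[0,0.02,-0.05],[0,0.02,-0.05]], dr=[[0,0,0],[0,0,0],[0,0,0]], fingers=[2.5,2.5,2.5])

```text
time: 11.55
eef_pos: [0.513, -0.2046, 0.1043]
tcp_rot: [[0.975, 0.222, 0.002], [0.222, -0.975, 0.001], [0.002, -0.001, -1.0]]
contact_force: [-1.0, 1.3, 3.0]
opening: 0.343
```

>>> play_rows(dp=[[0,0,-0.05],[0,0,-0.05],[0,0,-0.05]], dr=[[0,0,0],[0,0,0],[0,0,0]], fingers=[2.5,2.5,2.5])

```text
time: 11.85
eef_pos: [0.5131, -0.2046, 0.1038]
tcp_rot: [[0.975, 0.222, 0.002], [0.222, -0.975, 0.001], [0.002, -0.001, -1.0]]
contact_force: [-0.6, 1.8, 3.4]
opening: 0.346
```

>>> play_rows(dp=[[0,0.03,-0.05],[0,0.03,-0.1],[0,0.03,-0.1]], dr=[[0,0,0],[0,0,0],[0,0,0]], fingers=[2.5,2.5,2.5])

```text
time: 12.15
eef_pos: [0.5132, -0.2044, 0.1027]
tcp_rot: [[0.975, 0.222, 0.002], [0.222, -0.975, 0.001], [0.002, -0.001, -1.0]]
contact_force: [0.3, 0.9, 2.2]
opening: 0.344
```

>>> play_rows(dp=[[0,0,-0.05],[0,0,-0.1],[0,0,-0.1]], dr=[[0,0,0],[0,0,0],[0,0,0]], fingers=[2.5,2.5,2.5])

```text
time: 12.45
eef_pos: [0.5131, -0.2043, 0.1014]
tcp_rot: [[0.975, 0.222, 0.002], [0.222, -0.975, 0.001], [0.002, -0.001, -1.0]]
contact_force: [0.4, 1.5, 1.8]
opening: 0.344
```

>>> play_rows(dp=[[0,0.02,-0.05],[0,0.02,-0.1],[0,0.02,-0.1]], dr=[[0,0,0],[0,0,0],[0,0,0]], fingers=[2.5,2.5,2.5])

```text
time: 12.75
eef_pos: [0.5131, -0.2042, 0.1002]
tcp_rot: [[0.975, 0.222, 0.002], [0.222, -0.975, 0.001], [0.002, -0.001, -1.0]]
contact_force: [-0.3, 0.4, 1.1]
opening: 0.342
```

>>> play_rows(dp=[[0,0,-0.05],[0,0,-0.05],[0,0,-0.05]], dr=[[0,0,0],[0,0,0],[0,0,0]], fingers=[2.5,2.5,2.5])

```text
time: 13.05
eef_pos: [0.513, -0.2042, 0.0996]
tcp_rot: [[0.975, 0.222, 0.001], [0.222, -0.975, 0.001], [0.002, -0.001, -1.0]]
contact_force: [-0.3, 1.0, 0.4]
opening: 0.344
```

```bash
python3 - <<'E'
from h import *
c=cam('side'); p=(347,132)
cv2.imwrite('pics/s3.png',cv2.resize(c['img'][p[1]-40:p[1]+40,p[0]-40:p[0]+40],(560,560),interpolation=2)[:,:,::-1])
E
```

```text
(no output)
```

View pics/s3.png

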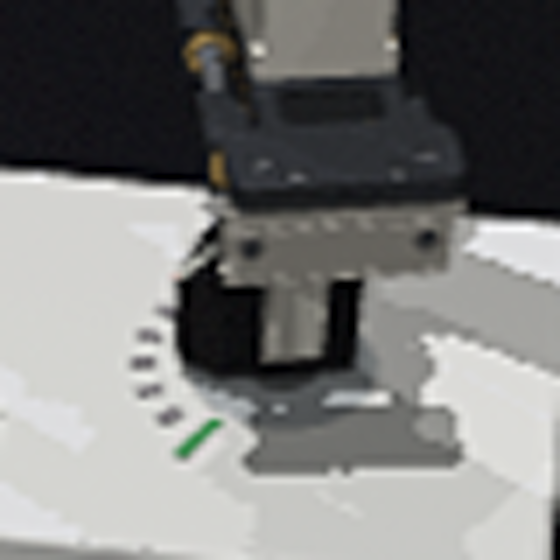

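The side view shows the knob around the spindle with its grip height unchanged. It is still a few mm above the collar, so I press on.

>>> play_rows(dp=[[0,0.0,-0.05],[0,0.0,-0.05],[0,0.0,-0.05]], dr=[[0,0,0],[0,0,0],[0,0,0]], fingers=[2.5,2.5,2.5])

```text
time: 13.4
eef_pos: [0.5129, -0.2041, 0.0988]
tcp_rot: [[0.975, 0.222, 0.001], [0.222, -0.975, 0.002], [0.002, -0.001, -1.0]]
contact_force: [0.7, -0.3, -1.3]
opening: 0.339
```

>>> play_rows(dp=[[0,0,-0.05],[0,0,-0.05],[0,0,-0.05]], dr=[[0,0,0],[0,0,0],[0,0,0]], fingers=[2.5,2.5,2.5])

```text
time: 13.7
eef_pos: [0.5127, -0.2041, 0.098]
tcp_rot: [[0.975, 0.222, 0.001], [0.222, -0.975, 0.002], [0.001, -0.002, -1.0]]
contact_force: [0.6, -0.4, -3.9]
opening: 0.343
```

>>> play_rows(dp=[[0,0,-0.05],[0,0,-0.05],[0,0,-0.05]], dr=[[0,0,0],[0,0,0],[0,0,0]], fingers=[2.5,2.5,2.5])

```text
time: 14.0
eef_pos: [0.5126, -0.2041, 0.0972]
tcp_rot: [[0.975, 0.222, 0.0], [0.222, -0.975, 0.002], [0.001, -0.002, -1.0]]
contact_force: [0.8, -1.1, -4.0]
opening: 0.343
```

The balls have been passed and now pull the knob down. I continue until it is seated.

>>> play_rows(dp=[[0,0,-0.05],[0,0,-0.1],[0,0,-0.1]], dr=[[0,0,0],[0,0,0],[0,0,0]], fingers=[2.5,2.5,2.5])

```text
time: 14.3
eef_pos: [0.5125, -0.2041, 0.0962]
tcp_rot: [[0.975, 0.222, 0.0], [0.222, -0.975, 0.002], [0.001, -0.002, -1.0]]
contact_force: [0.6, -0.7, -2.3]
opening: 0.341
```

>>> play_rows(dp=[[0,0,-0.05],[0,0,-0.05],[0,0,-0.05]], dr=[[0,0,0],[0,0,0],[0,0,0]], fingers=[2.5,2.5,2.5])

```text
time: 14.6
eef_pos: [0.5124, -0.2041, 0.0956]
tcp_rot: [[0.975, 0.222, 0.0], [0.222, -0.975, 0.002], [0.001, -0.002, -1.0]]
contact_force: [-0.4, -0.1, -2.0]
opening: 0.343
```

>>> play_rows(dp=[[0,0,-0.05],[0,0,-0.05],[0,0,-0.05]], dr=[[0,0,0],[0,0,0],[0,0,0]], fingers=[2.5,2.5,2.5])

```text
time: 14.9
eef_pos: [0.5125, -0.2041, 0.0952]
tcp_rot: [[0.975, 0.222, 0.0], [0.222, -0.975, 0.002], [0.001, -0.002, -1.0]]
contact_force: [0.1, 0.2, -1.8]
opening: 0.341
```

>>> play_rows(dp=[[0,0,-0.05],[0,0,-0.05],[0,0,-0.05]], dr=[[0,0,0],[0,0,0],[0,0,0]], fingers=[2.5,2.5,2.5])

```text
time: 15.2
eef_pos: [0.5125, -0.204, 0.0948]
tcp_rot: [[0.975, 0.222, 0.0], [0.222, -0.975, 0.002], [0.001, -0.002, -1.0]]
contact_force: [-0.1, 0.1, -1.5]
opening: 0.342
```

>>> play_rows(dp=[[0,0,-0.05],[0,0,-0.05],[0,0,-0.05]], dr=[[0,0,0],[0,0,0],[0,0,0]], fingers=[2.5,2.5,2.5])

```text
time: 15.5
eef_pos: [0.5125, -0.2041, 0.0945]
tcp_rot: [[0.975, 0.222, 0.0], [0.222, -0.975, 0.002], [0.001, -0.002, -1.0]]
contact_force: [0.4, 0.5, 1.7]
opening: 0.341
```

>>> play_rows(dp=[[0,0,-0.04],[0,0,-0.04],[0,0,-0.04]], dr=[[0,0,0],[0,0,0],[0,0,0]], fingers=[2.5,2.5,2.5])

```text
time: 15.8
eef_pos: [0.5126, -0.2041, 0.0942]
tcp_rot: [[0.975, 0.222, 0.001], [0.222, -0.975, 0.002], [0.001, -0.002, -1.0]]
contact_force: [-0.4, 0.7, 3.1]
opening: 0.342
```

>>> play_rows(dp=[[0,0,-0.04],[0,0,-0.04],[0,0,-0.04]], dr=[[0,0,0],[0,0,0],[0,0,0]], fingers=[2.5,2.5,2.5])

```text
time: 16.1
eef_pos: [0.5126, -0.2041, 0.094]
tcp_rot: [[0.975, 0.222, 0.001], [0.222, -0.975, 0.002], [0.001, -0.002, -1.0]]
contact_force: [-0.5, 1.2, 3.8]
opening: 0.343
```

>>> play_rows(dp=[[0,0,-0.06],[0,0,-0.06],[0,0,-0.06]], dr=[[0,0,0],[0,0,0],[0,0,0]], fingers=[2.5,2.5,2.5])

```text
time: 16.4
eef_pos: [0.5126, -0.2041, 0.0938]
tcp_rot: [[0.975, 0.222, 0.001], [0.222, -0.975, 0.002], [0.001, -0.001, -1.0]]
contact_force: [-2.0, 1.6, 6.6]
opening: 0.343
```

>>> play_rows(dp=[[0,0,-0.05],[0,0,-0.05],[0,0,-0.05]], dr=[[0,0,0],[0,0,0],[0,0,0]], fingers=[2.5,2.5,2.5])

```text
time: 16.7
eef_pos: [0.5127, -0.2041, 0.0937]
tcp_rot: [[0.975, 0.222, 0.001], [0.222, -0.975, 0.001], [0.001, -0.001, -1.0]]
contact_force: [-1.0, 0.7, 6.8]
opening: 0.344
```

The knob is seated: 6.8 N presses the spindle in by 0.8 mm, as expected. I ease off and turn it clockwise towards closed.

>>> play_rows(dp=[[0,0,0.06],[0,0,0.06],[0,0,0.06],[0,-0.01,0.06],[0,-0.01,0.06],[0,-0.02,0.06],[0,-0.02,0.06],[0,-0.02,0.06],[0,-0.02,0.06]], dr=[[0,0,0],[0,0,-5],[0,0,-10],[0,0,-15],[0,0,-20],[0,0,-25],[0,0,-30],[0,0,-30],[0,0,-30]], fingers=[2.5,2.5,2.5,2.5,2.5,2.5,2.5,2.5,2.5])

```text
time: 17.6
eef_pos: [0.5126, -0.2047, 0.0943]
tcp_rot: [[0.956, -0.293, 0.001], [-0.293, -0.956, 0.0], [0.001, -0.001, -1.0]]
contact_force: [-1.5, -2.2, 3.0]
opening: 0.342
```

```bash
python3 - <<'E'
from h import *
s=get_state();print(s['contact_force'],s['wrist_torque'],s['eef_pos'])
E
```

```text
[-1.54408178 -2.21011049  3.00734672] [-0.25768573  0.32771656 -0.03438073] [ 0.51259773 -0.20468443  0.09426244]
```

>>> play_rows(dp=[[0,-0.01,0],[0,-0.02,0],[-0.01,-0.02,0],[-0.01,-0.03,0],[-0.01,-0.03,0],[-0.01,-0.03,0],[-0.01,-0.03,0],[-0.01,-0.03,0]], dr=[[0,0,-5],[0,0,-10],[0,0,-15],[0,0,-20],[0,0,-24],[0,0,-26],[0,0,-26],[0,0,-26]], fingers=[2.5,2.5,2.5,2.5,2.5,2.5,2.5,2.5])

```text
time: 18.4
eef_pos: [0.5124, -0.2051, 0.0942]
tcp_rot: [[0.732, -0.681, 0.001], [-0.681, -0.732, -0.001], [0.001, -0.0, -1.0]]
contact_force: [-2.8, -0.6, 3.8]
opening: 0.34
```

```bash
python3 - <<'E'
from h import *
s=get_state();R=s['tcp_rot'];print(s['contact_force'],s['wrist_torque'],np.degrees(np.arctan2(R[1,0],R[0,0])))
E
```

```text
[-2.80472429 -0.59755535  3.76314871] [-0.12076887  0.39529428  0.06692617] -42.93335592405338
```

>>> play_rows(dp=[[-0.01,-0.01,0],[-0.01,-0.01,0],[-0.01,-0.01,0]], dr=[[0,0,-1],[0,0,-2.5],[0,0,-2.5]], fingers=[2.5,2.5,2.5])

```text
time: 18.7
eef_pos: [0.5124, -0.2051, 0.0942]
tcp_rot: [[0.701, -0.713, 0.001], [-0.713, -0.701, -0.001], [0.001, -0.0, -1.0]]
contact_force: [-1.4, -1.1, 2.2]
opening: 0.34
```

```bash
python3 - <<'E'
from h import *
s=get_state();R=s['tcp_rot'];print(s['contact_force'],s['wrist_torque'],np.degrees(np.arctan2(R[1,0],R[0,0])))
E
```

```text
[-1.36801766 -1.12957357  2.18420341] [-0.00961294  0.29776965  0.01352372] -45.48109730682247
```

>>> play_rows(dp=[[-0.01,0,0],[-0.01,0,0],[-0.01,0,0]], dr=[[0,0,-1],[0,0,-2],[0,0,-2]], fingers=[2.5,2.5,2.5])

```text
time: 19.0
eef_pos: [0.5123, -0.2052, 0.0942]
tcp_rot: [[0.675, -0.738, 0.001], [-0.738, -0.675, -0.001], [0.002, -0.001, -1.0]]
contact_force: [-1.5, -0.1, 2.8]
opening: 0.34
```

```bash
python3 - <<'E'
from h import *
s=get_state();R=s['tcp_rot'];print(s['contact_force'],s['wrist_torque'],np.degrees(np.arctan2(R[1,0],R[0,0])))
E
```

```text
[-1.54893583 -0.1220434   2.76690609] [-0.04319584  0.29767642 -0.02321711] -47.52334182554972
```

>>> play_rows(dp=[[0,0,0],[0,0,0],[0,0,0]], dr=[[0,0,-1],[0,0,-2],[0,0,-2]], fingers=[2.5,2.5,2.5])

```text
time: 19.3
eef_pos: [0.5123, -0.2052, 0.0942]
tcp_rot: [[0.649, -0.761, 0.001], [-0.761, -0.649, -0.001], [0.001, -0.0, -1.0]]
contact_force: [-1.0, -0.7, 2.6]
opening: 0.346
```

```bash
python3 - <<'E'
from h import *
for i in range(3):
    s=get_state();R=s['tcp_rot'];print(s['contact_force'],s['wrist_torque'],np.degrees(np.arctan2(R[1,0],R[0,0])),s['time'])
    c=cam('wrist')
cv2.imwrite('pics/w3.png',c['img'][:,:,::-1])
E
```

```text
[-1.0462874  -0.69573782  2.56890234] [-0.01893467  0.2529579   0.04917363] -49.569101507833516 19.3
[-1.33309902 -0.89615412  2.72797951] [-0.10237625  0.28441006  0.01847903] -49.53172310576354 19.35
[-1.51009713 -0.96935369  3.44318576] [-0.0388132   0.30604119  0.03058872] -49.524034048670394 19.4
```

View pics/w3.png

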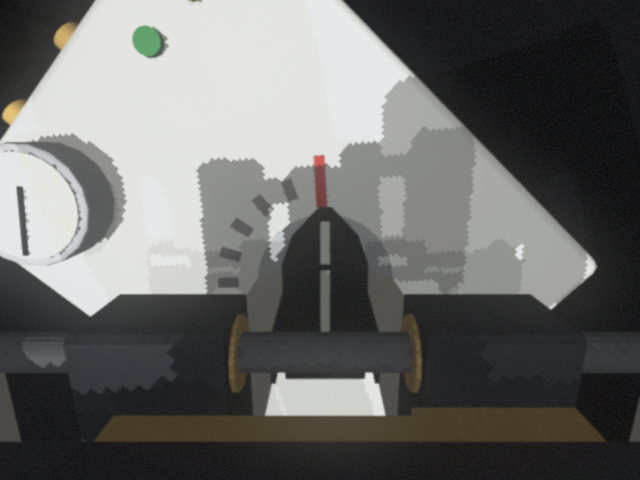

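The wrist view shows the nose tip at (325,208) beside the red line's inner end at (322,205). I feel on for the stop, since the flat has a little play.

>>> play_rows(dp=[[0,0,0],[0,0,0],[0,0,0]], dr=[[0,0,-1],[0,0,-1.5],[0,0,-1.5]], fingers=[2.5,2.5,2.5])

```text
time: 19.75
eef_pos: [0.5123, -0.2052, 0.0942]
tcp_rot: [[0.629, -0.778, 0.001], [-0.778, -0.629, -0.001], [0.001, -0.0, -1.0]]
contact_force: [-0.9, -0.5, 2.5]
opening: 0.346
```

```bash
cat > st.py <<'E'
from h import *
T=[]
for i in range(4):
    s=get_state();R=s['tcp_rot'];T.append(np.r_[s['contact_force'],s['wrist_torque'],np.degrees(np.arctan2(R[1,0],R[0,0]))])
    if i<3: cam('side')
print(np.mean(T,0).round(3),s['time'])
E
python3 st.py
```

```text
[-1.5560e+00 -8.5100e-01  2.9820e+00 -6.7000e-02  2.8400e-01  4.9000e-02
 -5.1026e+01] 19.9
```

>>> play_rows(dp=[[0,0,0],[0,0,0],[0,0,0]], dr=[[0,0,-1],[0,0,-1.5],[0,0,-1.5]], fingers=[2.5,2.5,2.5])

```text
time: 20.2
eef_pos: [0.5122, -0.2052, 0.0942]
tcp_rot: [[0.608, -0.794, 0.001], [-0.794, -0.608, -0.001], [0.001, -0.0, -1.0]]
contact_force: [-1.2, -0.2, 3.4]
opening: 0.343
```

```bash
python3 st.py
```

```text
[ -1.422  -0.629   3.161  -0.092   0.308   0.053 -52.525] 20.35
```

>>> play_rows(dp=[[0,0,0],[0,0,0],[0,0,0]], dr=[[0,0,-1],[0,0,-1.5],[0,0,-1.5]], fingers=[2.5,2.5,2.5])

```text
time: 20.65
eef_pos: [0.5122, -0.2052, 0.0942]
tcp_rot: [[0.587, -0.809, 0.001], [-0.809, -0.587, -0.001], [0.001, -0.0, -1.0]]
contact_force: [-1.6, -1.4, 3.2]
opening: 0.341
```

```bash
python3 st.py
```

```text
[ -1.755  -1.409   2.922  -0.097   0.349   0.06  -54.023] 20.8
```

>>> play_rows(dp=[[0,0,0],[0,0,0],[0,0,0]], dr=[[0,0,-1],[0,0,-1.5],[0,0,-1.5]], fingers=[2.5,2.5,2.5])

```text
time: 21.1
eef_pos: [0.5122, -0.2052, 0.0942]
tcp_rot: [[0.566, -0.824, 0.001], [-0.824, -0.566, -0.001], [0.001, -0.0, -1.0]]
contact_force: [-1.8, -1.4, 3.1]
opening: 0.343
```

```bash
python3 - <<'E'
import runpy; runpy.run_path('st.py')
from h import *
c=cam('wrist'); cv2.imwrite('pics/w4.png',cv2.resize(c['img'][140:380,230:420],(570,720))[:600,:,::-1])
E
```

```text
[-2.0620e+00 -1.4040e+00  2.9650e+00 -1.3600e-01  3.1300e-01  4.6000e-02
 -5.5522e+01] 21.25
```

View pics/w4.png

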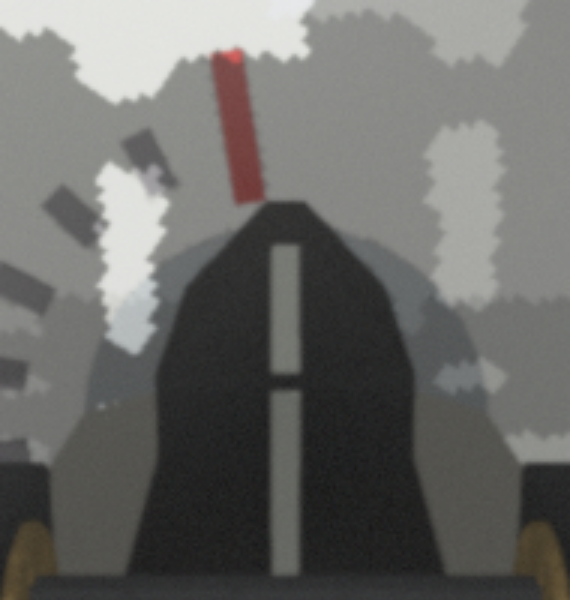

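>>> play_rows(dp=[[0,0,0],[0,0,0],[0,0,0]], dr=[[0,0,-1],[0,0,-2],[0,0,-2]], fingers=[2.5,2.5,2.5])

```text
time: 21.6
eef_pos: [0.5122, -0.2052, 0.0942]
tcp_rot: [[0.536, -0.844, 0.001], [-0.844, -0.536, -0.001], [0.001, -0.0, -1.0]]
contact_force: [-1.3, -1.8, 3.6]
opening: 0.34
```

```bash
python3 st.py
```

```text
[-1.7320e+00 -1.4660e+00  2.9940e+00 -1.3000e-01  3.6200e-01  3.6000e-02
 -5.7528e+01] 21.75
```

>>> play_rows(dp=[[0,0,0],[0,0,0],[0,0,0]], dr=[[0,0,-1],[0,0,-2],[0,0,-2]], fingers=[2.5,2.5,2.5])

```text
time: 22.05
eef_pos: [0.5123, -0.2053, 0.0942]
tcp_rot: [[0.507, -0.862, 0.001], [-0.862, -0.507, -0.001], [0.002, -0.0, -1.0]]
contact_force: [-0.9, -1.5, 3.4]
opening: 0.345
```

```bash
python3 st.py
```

```text
[ -1.163  -1.297   2.447  -0.139   0.298   0.115 -59.52 ] 22.2
```

>>> play_rows(dp=[[0,0,0],[0,0,0],[0,0,0]], dr=[[0,0,-1],[0,0,-1.5],[0,0,-1.5]], fingers=[2.5,2.5,2.5])

```text
time: 22.5
eef_pos: [0.5123, -0.2053, 0.0942]
tcp_rot: [[0.484, -0.875, 0.001], [-0.875, -0.484, -0.001], [0.002, -0.0, -1.0]]
contact_force: [-1.2, -1.0, 3.0]
opening: 0.338
```

```bash
python3 st.py
```

```text
[ -1.464  -0.975   2.66   -0.153   0.246   0.166 -61.007] 22.65
```

>>> play_rows(dp=[[0,0,0],[0,0,0],[0,0,0]], dr=[[0,0,-1],[0,0,-1.5],[0,0,-1.5]], fingers=[2.5,2.5,2.5])

```text
time: 22.95
eef_pos: [0.5124, -0.2053, 0.0943]
tcp_rot: [[0.461, -0.887, 0.001], [-0.887, -0.461, -0.001], [0.002, -0.001, -1.0]]
contact_force: [-1.1, -2.3, 3.2]
opening: 0.347
```

```bash
python3 st.py
```

```text
[ -1.299  -1.811   3.431  -0.151   0.223   0.192 -62.508] 23.1
```

The stop is clear: torque has risen to 0.19 N m. I now ease the nose back through the play to the red line, watching that the torque doesn't reverse.

>>> play_rows(dp=[[0,0,0],[0,0,0],[0,0,0],[0,0,0]], dr=[[0,0,4],[0,0,8],[0,0,8],[0,0,8]], fingers=[2.5,2.5,2.5,2.5])

```text
time: 23.5
eef_pos: [0.5125, -0.205, 0.0942]
tcp_rot: [[0.579, -0.815, 0.002], [-0.815, -0.579, -0.001], [0.001, -0.001, -1.0]]
contact_force: [0.1, 0.5, 2.9]
opening: 0.347
```

```bash
python3 st.py
```

```text
[-5.1900e-01  1.1920e+00  3.0650e+00  2.5000e-01  5.0000e-02  2.4000e-02
 -5.4595e+01] 23.65
```

>>> play_rows(dp=[[0,0,0],[0,0,0],[0,0,0],[0,0,0]], dr=[[0,0,3],[0,0,5],[0,0,5],[0,0,5]], fingers=[2.5,2.5,2.5,2.5])

```text
time: 24.05
eef_pos: [0.5125, -0.205, 0.0943]
tcp_rot: [[0.648, -0.762, 0.002], [-0.762, -0.648, -0.0], [0.001, -0.001, -1.0]]
contact_force: [-1.1, 0.1, 2.6]
opening: 0.338
```

```bash
python3 st.py
```

```text
[-6.190e-01 -7.000e-03  2.877e+00  1.420e-01  2.700e-02 -2.000e-03
 -4.963e+01] 24.2
```

>>> play_rows(dp=[[0,0,0],[0,0,0],[0,0,0]], dr=[[0,0,1],[0,0,1.5],[0,0,1.5]], fingers=[2.5,2.5,2.5])

```text
time: 24.5
eef_pos: [0.5126, -0.205, 0.0943]
tcp_rot: [[0.668, -0.744, 0.002], [-0.744, -0.668, -0.0], [0.002, -0.001, -1.0]]
contact_force: [0.3, 1.0, 2.9]
opening: 0.344
```

```bash
python3 - <<'E'
import runpy; runpy.run_path('st.py')
from h import *
c=cam('wrist'); im=c['img'].astype(int)
m=(im[...,0]>1.6*im[...,1])&(im[...,0]>80); m[:140]=0;m[230:]=0;m[:,:280]=0;m[:,370:]=0
v,u=np.where(m); P=np.array([ray(c,a,b,.0805) for a,b in zip(u,v)])[:,:2]
d=cv2.fitLine(P.astype(np.float32),2,0,.01,.01).ravel(); print(m.sum(),'red dir',np.degrees(np.arctan2(d[1],d[0])))
s=get_state()
for X in ([.512,-.205],[.5125,-.205]):
    q=P.mean(0)-X; print('red from axis',np.degrees(np.arctan2(q[1],q[0])))
g=im.max(2); L=[]
for r in range(228,330,6):
    w=np.clip(g[r,312:336]-70,0,None).astype(float)
    if w.sum()>50: L.append(ray(c,(w*np.arange(312,336)).sum()/w.sum(),r,.084+.044)[:2])
L=np.array(L,np.float32); d=cv2.fitLine(L,2,0,.01,.01).ravel(); print('nose line',np.degrees(np.arctan2(d[1],d[0])),len(L), L[0],L[-1])
E
```

```text
[-3.1000e-02  6.2800e-01  2.7080e+00  9.0000e-02  4.8000e-02  2.0000e-03
 -4.8112e+01] 24.65
419 red dir -46.612896
red from axis -47.68113145790628
red from axis -48.107955093049135
nose line -47.998272 17 [ 0.53701013 -0.23349723] [ 0.51169014 -0.20539092]
```

Nose line is at -48.0°, the red line at -46.6 to -48°, and torque is near zero. I release and rise.

>>> play_rows(dp=[[0,0,0],[0,0,0],[0,0,0],[0,0,0],[0,0,0],[0,0,1],[0,0,3],[0,0,6],[0,0,10],[0,0,13],[0,0,13]], dr=[[0,0,0],[0,0,0],[0,0,0],[0,0,0],[0,0,0],[0,0,0],[0,0,0],[0,0,0],[0,0,0],[0,0,0],[0,0,0]], fingers=[3.6,4.2,5,5,5,5,5,5,5,5,5])

```text
time: 25.8
eef_pos: [0.5149, -0.2065, 0.2302]
tcp_rot: [[0.668, -0.744, 0.01], [-0.744, -0.668, -0.006], [0.011, -0.004, -1.0]]
contact_force: [0.5, -0.1, -0.2]
opening: 0.532
```

```bash
python3 - <<'E'
from h import *
s=get_state();print(s['time'],s['contact_force'],s['eef_pos'])
c=cam('wrist');p=pix(c,[.512,-.205,.128]).astype(int);print(p)
k=c['img'][max(p[1]-90,0):p[1]+60,p[0]-80:p[0]+80]
P=cloud(c);z=P[p[1]-8:p[1]+8,p[0]-5:p[0]+5,2];print('top z',np.median(z))
d=cam('side');o=np.zeros((600,800,3),np.uint8)
a=cv2.resize(k,None,fx=3,fy=3,interpolation=2);o[:a.shape[0],:a.shape[1]]=a[:600]
b=cv2.resize(d['img'][92:172,307:387],(320,320),interpolation=2);o[:320,480:]=b
cv2.imwrite('pics/fin.png',o[:480,:,::-1])
m=(c['img'].max(2)<75); m2=np.zeros_like(m); m2[p[1]-40:p[1]+40,p[0]-40:p[0]+40]=1
g=c['img'].max(2).astype(int);L=[]
for r in range(p[1]-25,p[1]+20,4):
    w=np.clip(g[r,p[0]-7:p[0]+8]-95,0,None).astype(float)
    if w.sum()>60: L.append(ray(c,(w*np.arange(p[0]-7,p[0]+8)).sum()/w.sum(),r,.128)[:2])
L=np.array(L,np.float32);e=cv2.fitLine(L,2,0,.01,.01).ravel();print('nose',np.degrees(np.arctan2(e[1],e[0])),L.round(4))
E
```

```text
25.8 [ 0.46508089 -0.0536778  -0.18477783] [ 0.51494814 -0.20649251  0.23019981]
[325 240]
top z 0.12863405806439765
nose -47.95699 [[ 0.5246 -0.2197]
 [ 0.5226 -0.2175]
 [ 0.5207 -0.2153]
 [ 0.5186 -0.2132]
 [ 0.5166 -0.2109]
 [ 0.5147 -0.2087]
 [ 0.5126 -0.2065]
 [ 0.5105 -0.2042]
 [ 0.5086 -0.2019]
 [ 0.5065 -0.1996]
 [ 0.5044 -0.1974]
 [ 0.5024 -0.1951]]
```

View pics/fin.png

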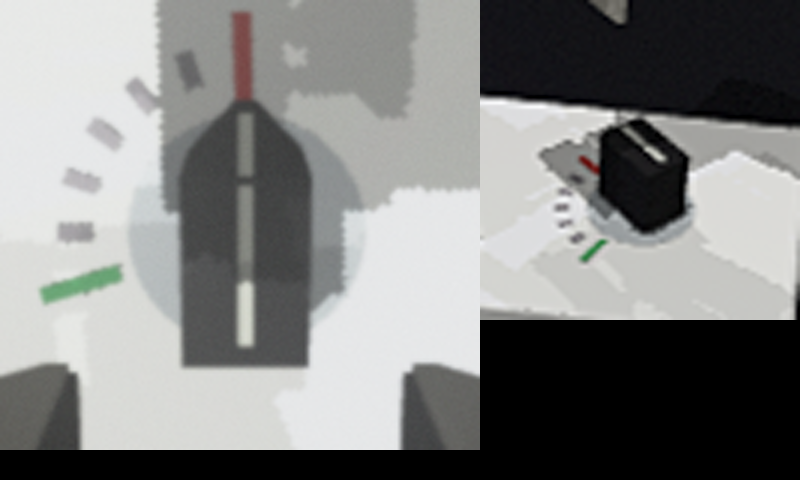

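The final view shows the knob upright on the spindle with its nose tip at the inner end of the red line. Its top is at z = 0.1286 m (0.128 m expected when home), so I'm handing in.

```bash
python3 -c "
from bench import *
print(job_done())"
```

```text
the job is handed in; nothing more can be done
None
```

The knob is back on the spindle, snapped home, and the valve is closed with the nose at the red line. I handed the job in at about 26 s, with the gripper about 10 cm above the knob and touching nothing.

- **Fitting:** I gripped the knob by its flat sides and matched its nose to the spindle's flat, which the wrist camera put at about 13° (about 1.0 rad open). It dropped past the shoulder without force, clicked over the spring balls and seated. The highest downward push I read was 6.8 N, which sank the spindle about 0.8 mm.
- **Closing:** I turned the knob clockwise until the torque rose to about 0.19 N m, which I took as the stop. I then brought the nose back to the red line at near-zero torque, let go and rose.
- **Last checks:** The knob's top is at 128.6 mm, where 128 mm is expected when home. The nose points at -48.0°. The red line reads -46.6° to -48° depending on how I measured it, so they agree to within about 1.4°.
- **Disagreements:**
    - The nose went about 12° past the red line before the torque rose, more than the roughly 6° of play I worked out for the flats. I put the rest down to sideways play. I could not see the spindle itself, so "closed" rests on reaching the stop and on no opening torque as I came back.
    - The push at the balls read only about 3.5 N, below the 6 to 9 N given, but readings were only taken between moves.
- **Not checked:** I took no picture of the tray or the other things on the bench after picking up the knob, though nothing suggested that they moved.

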